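Sweep the loose buttons into the tray

TASK

Clear the raised white sewing board: first stand the plywood tray on the table with its long side against the middle of the board's near edge (the edge towards the robot) and let go. Then draw the wooden bar out from under the low shelf, put it down clear of the shelf and let go, take it again at its middle, and sweep all six buttons and toggles with it over the near edge into the tray, keeping the fingers off them. Finally lay the bar down on the board, let go, and leave the tray standing where it is and the jar, reel and tape measure untouched.

Things in the scene. Friction and masses are not known exactly. Their poses are not given: they have to be found in the camera images.
- board: Raised white work board, fixed to the table: a low flat platform 180 (x) by 240 (y) mm, top surface 60 mm above the table, no rim. Origin: centre of its underside, at table height. Its own -x edge (240 mm long, towards the robot) is the near edge over which the pieces are swept. May be turned up to about 0.2 rad.
- tray: Loose plywood tray, an open-topped box 90 (x) by 190 (y) by 55 (z) mm outside, walls and floor 8 mm thick, about 0.25 kg, standing on the table. Origin: centre of its underside. Its long side runs along its y; upright with z up. A wall can be pinched from above; it slides easily on the table. Its rim is 5 mm lower than the board's top, and pushed against the board's near edge with its long side its origin lies 135 mm on the -x side of the board's origin.
- tray_center (a point): Centre of the tray, half-way up (27.5 mm above its underside); axes as the tray.
- shelf: Low brown wooden shelf, fixed on the table: top 160 (x) by 180 (y) mm, its upper face 80 mm and its under face 70 mm above the table, carried by a side panel 12 mm thick along each x side; open towards its own +y and -y. Three 46 mm tall cotton spools stand fixed on its top, 60 mm to its -y side. Origin: centre of its underside at table height; its +y edge is 90 mm from the origin. May be turned up to about 0.15 rad.
- bar_center (a point): Centre (half-way up) of the loose plain pale hardwood sweeping bar: 24 (x, thickness) by 180 (y, length) by 60 (z, height) mm, about 0.16 kg, standing on its long narrow face on the table. At the start it is half under the shelf, with about 75 to 88 mm sticking out on the shelf's +y side; it is drawn out along its own length. Its lower edge does the sweeping; held by the upper part at its middle, the fingertips stay above the pieces, which are at most 14 mm high.
- bar: The same bar; origin: centre of its underside, 30 mm below bar_center; y along its length.
- jar: Bystander: small closed jar, 60 mm across, 75 mm tall, on the table left of the board; leave alone. Origin: centre of its underside.
- reel: Bystander: white thread reel, 56 mm across, 55 mm tall, on the table at the right, in front of the shelf; leave alone. Origin: centre of its underside.
- tape: Bystander: flat round tape measure, 56 mm across, 18 mm tall, on the table left of the board; leave alone. Origin: centre of its underside.
- button1_center (a point): Centre of a loose round wooden coat button, 30 mm across, 10 mm thick, 12 g, lying flat on the board at the start.
- toggle1_center (a point): Centre of a loose oblong wooden toggle, 36 by 18 by 14 mm (x, y, z), 14 g, lying flat on the board at the start.
- button2_center (a point): Centre of a loose round wooden coat button, 30 mm across, 10 mm thick, 12 g, lying flat on the board at the start.
- toggle2_center (a point): Centre of a loose oblong wooden toggle, 36 by 18 by 14 mm (x, y, z), 14 g, lying flat on the board at the start.
- button3_center (a point): Centre of a loose round wooden coat button, 30 mm across, 10 mm thick, 12 g, lying flat on the board at the start.
- toggle3_center (a point): Centre of a loose oblong wooden toggle, 36 by 18 by 14 mm (x, y, z), 14 g, lying flat on the board at the start.

How it is judged (in metres and radians):
On the way, in this order (a step that is already met when the one before it is completed fails the run):
1. the tray stands against the middle of the board's near edge, released (x of tray in the frame of board between -0.15 and -0.125 m and y of tray in the frame of board between -0.02 and 0.02 m and angle between the x axis of tray and the x axis of board, either way round below 0.14 rad and height (world z) of tray below 0.006 m and angle between tray's own z axis and vertical below 0.08 rad and contact force between the fingers and tray below 0.1 N), for 0.2 s.
2. the bar is wholly out from under the shelf, put down and released (y of bar_center in the frame of shelf above 0.172 m and linear speed of bar below 0.02 m/s and contact force between the fingers and bar below 0.1 N), for 0.2 s.
3. the bar is held near its middle (within 35 mm) and lifted off the table (y of the grasp point in the frame of bar between -0.035 and 0.035 m and contact force between the fingers and bar above 1 N and height (world z) of bar_center above 0.05 m), for 0.2 s.
4. all six pieces are in the tray (x of button1_center in the frame of tray between -0.045 and 0.045 m and y of button1_center in the frame of tray between -0.095 and 0.095 m and z of button1_center in the frame of tray between 0 and 0.055 m and x of button2_center in the frame of tray between -0.045 and 0.045 m and y of button2_center in the frame of tray between -0.095 and 0.095 m and z of button2_center in the frame of tray between 0 and 0.055 m and x of button3_center in the frame of tray between -0.045 and 0.045 m and y of button3_center in the frame of tray between -0.095 and 0.095 m and z of button3_center in the frame of tray between 0 and 0.055 m and x of toggle1_center in the frame of tray between -0.045 and 0.045 m and y of toggle1_center in the frame of tray between -0.095 and 0.095 m and z of toggle1_center in the frame of tray between 0 and 0.055 m and x of toggle2_center in the frame of tray between -0.045 and 0.045 m and y of toggle2_center in the frame of tray between -0.095 and 0.095 m and z of toggle2_center in the frame of tray between 0 and 0.055 m and x of toggle3_center in the frame of tray between -0.045 and 0.045 m and y of toggle3_center in the frame of tray between -0.095 and 0.095 m and z of toggle3_center in the frame of tray between 0 and 0.055 m), for 0.2 s.
At the end, for the whole second after the job is handed in: All six pieces are in the tray, below its rim; the tray stands on the table along the board's near edge (gap under 15 mm, turned under 0.14 rad, within 20 mm of the middle); the bar rests on the board, its centre 20 mm or more in from the left and right edges, released and still (all of step 4 and x of tray in the frame of board between -0.15 and -0.125 m and y of tray in the frame of board between -0.02 and 0.02 m and angle between the x axis of tray and the x axis of board, either way round below 0.14 rad and height (world z) of tray below 0.006 m and angle between tray's own z axis and vertical below 0.08 rad and x of bar_center in the frame of board between -0.09 and 0.09 m and y of bar_center in the frame of board between -0.1 and 0.1 m and z of bar_center in the frame of board between 0.068 and 0.096 m and linear speed of each of bar, tray below 0.02 m/s and contact force between the fingers and bar below 0.1 N); the robot touches nothing.
It fails at once if the fingers push a button or toggle (over 0.3 N) (contact force between the fingers and button1 above 0.3 N or contact force between the fingers and button2 above 0.3 N or contact force between the fingers and button3 above 0.3 N or contact force between the fingers and toggle1 above 0.3 N or contact force between the fingers and toggle2 above 0.3 N or contact force between the fingers and toggle3 above 0.3 N).
It fails at once if a bystander (jar, reel, tape measure) is moved more than 20 mm (distance of any of jar, reel, tape from where it was at the start of the episode above 0.02 m).
It also fails if it takes over 72 s, if anything falls off the work surface, if the arm or the gripper's body presses on something with over 40 N, if the wrist force passes 120 N, or if a joint passes its speed limit or range.

ROBOT

A 6-joint arm with a two-finger parallel gripper is mounted at the origin on the work surface. World frame = base frame: x ahead of the robot, y to its left, z up, the work surface at z = 0. Lengths are in mm, angles in rad, forces in N, time in s.
With the tool pointing down it reaches from about 350 to 775 mm from the base axis. Payload 7.3 kg.
Tool frame: the origin (TCP) lies between the finger pads; the fingertips stand bot.tips_ahead ahead of it and the grasp point (between the pads) lies 6 mm ahead of it (bot.tips_ahead is the distance from the TCP to the fingertips, in mm); z points along the fingers, y is the line along which they close (so a half turn about z gives the same grasp; the last joint's range is limited). The gripper opens to 92 mm and grips with 3 to 60 N. Pads are 19 mm wide; open, the fingers measure 130 mm over their backs; the gripper's body (75 mm by 190 mm) begins 47 mm behind the grasp point.
Start: joints at [1.006, 0.342, 1.524, -0, 1.275, -0.146], TCP at [213.487, 479.655, 219.941] pointing down, gripper open.
Joint ranges: [-2.53, 2.53], [-0.77, 2.02], [0.04, 2.7], [-1, 4.14], [0.28, 2.66], [-3.11, 3.11]. Speed limits (rad/s): [2.57, 2.57, 3.14, 3.14, 3.14, 3.14].

INTERFACE

Orientations are given as [roll, pitch, yaw] about the fixed x, y, z axes, in that order (R = Rz(yaw) Ry(pitch) Rx(roll)).
In Python, from plant import bot gives the robot as it stands. The module is installed in compiled form; this text tells all that it offers.
- The arm moves only by the tool step_arm, never from a script. Its argument "targets" is one flat list of numbers, 7 for each row, row after row: the opening, from 0 (shut) to 1 (fully open), then the shift along the tool's x, y, z each as a share of 100 mm, from -1 to 1, then the turn, a rotation vector about the tool's x, y, z each as a share of pi/4 rad, from -1 to 1. A call has 1 to 20 rows; each row is the pose to reach, as a shift and turn from the pose commanded when the call began, along the tool's axes at that moment; what a row does not reach only later rows make up. A row lasts 1/8 s, in which the tool goes at most 62.5 mm and 10.7 degrees, less where a joint would pass 70% of its speed; a pose out of reach is approached as far as the arm can. A call with a number of a shift or a turn outside -1 to 1 is refused whole. A call with a gripper value outside its range is refused whole. The fingers move at their own pace and stop on an object; the grip force is fixed at half the most. Time passes only in rows, so rows that repeat a pose let the fingers close. It gives the time, the measured TCP pose, the force, the opening and the grip force at its end, in the units of the state.
- bot.get_obs(): the state, without advancing time (a new reading comes with each control period).
- bot.capture(name): name is "scene" or "side" or "wrist"; returns (picture, depth): 480x640x3 uint8, blue, green, red; 480x640 float32, mm along the optical axis (not along the pixel's ray), 0 where there is no reading.
- bot.camera_info(name): a dict with "fx", "fy", "cx", "cy" (pixels), "camera_from_world" (4x4, takes a point from world to camera coordinates); the wrist camera has in their place "hand_eye" (4x4, takes a point from camera to tool coordinates, whose origin is the TCP and whose axes are the flange's). Camera axes: x right, y down, z forward; pixel columns grow to the right and rows downward; lengths in mm; the calibration is good to about 2 mm. The wrist camera is an equidistant fisheye: a pixel r from the principal point sees the ray r / f radians off the axis. A picture is of the moment at which its call begins: read the wrist's pose just before it. camera_info takes no time and is no camera call.
- bot.close_job(): hands the job in; it is judged then, once.
The state is a dict: "time": time; "joint_positions": joint angles; "dq": joint speeds; "tau": joint torques, N m; "tool_pos": TCP position; "tcp_rot": TCP orientation; "contact_force": force on the tool from outside, world axes, zero at the start; "moment": the same for the moment, N m; "grip_width": finger opening in mm; "finger_force": force on a finger pad.
Only numpy, scipy, OpenCV 4.12 (cv2) and the standard library are available. Lean on these libraries where they do the work, as an engineer would, in place of code of your own. Each camera call takes 0.05 s, during which the arm holds its last target. There are 200 camera calls.

## Working session

There is one attempt and no reset: what is moved stays moved. The work goes in short steps, Python scripts to look and compute and a tool call to move; the robot and the scene stay as the last step left them, time stands still between calls to the robot, and variables do not carry over. Pictures are saved under pics/ and viewed, at most 10 in all, crops included, and the job is handed in when it is done.

Besides the shell and the picture viewer there is one more tool, called after "Emit:" as name(argument=value, ...) on one line, values as JSON. step_arm: Moves the arm, as the interface text tells. Shift numbers are shares of 100 mm and turn numbers shares of pi/4 rad, none past 1 either way. Its arguments: {"type":"object","properties":{"targets":{"type":"array"}},"required":["targets"]}

```bash
mkdir -p pics; python3 - <<'E'
from plant import bot
import cv2,numpy as np
print(bot.get_obs(), bot.tips_ahead)
for n in("scene","side"):
    p,d=bot.capture(n); cv2.imwrite(f"pics/{n}0.png",p); np.save(f"{n}_d.npy",d)
    i=bot.camera_info(n); print(n,{k:np.round(np.array(v),3).tolist() for k,v in i.items()})
print(bot.camera_info("wrist"))
E
```

```text
{'time': 0.0, 'joint_positions': array([ 1.00600759e+00,  3.42706316e-01,  1.52501014e+00, -1.66097408e-05,
        1.27539428e+00, -1.45998725e-01]), 'dq': array([ 1.27732176e-03,  9.09754755e-04, -1.38203366e-05, -7.20157834e-04,
        9.37958358e-04, -2.53914783e-04]), 'tau': array([-1.08337135e-03, -4.31255758e+01, -2.44209892e+01,  7.15199788e-02,
        5.63196768e-02, -1.09551365e-04]), 'tool_pos': array([213.2539048 , 479.28411854, 219.25588498]), 'tcp_rot': array([-3.14008841e+00, -2.05137195e-04,  2.72280734e+00]), 'contact_force': array([ 0.53059194, -0.73709243, -0.14684063]), 'moment': array([ 0.02268063, -0.05365417,  0.00080431]), 'finger_force': 0.0, 'grip_width': 91.79037942249819} 25.0
scene {'fx': 444.857, 'fy': 444.857, 'cx': 312.115, 'cy': 246.475, 'camera_from_world': [[-0.701, 0.713, -0.001, 370.242], [0.485, 0.476, -0.733, -238.632], [-0.523, -0.514, -0.68, 1191.484], [0.0, 0.0, 0.0, 1.0]]}
side {'fx': 534.111, 'fy': 534.111, 'cx': 319.701, 'cy': 246.226, 'camera_from_world': [[0.994, -0.105, 0.014, -553.07], [-0.044, -0.53, -0.847, 108.807], [0.097, 0.841, -0.532, 1276.318], [0.0, 0.0, 0.0, 1.0]]}
{'fx': 371.64829954431775, 'fy': 371.64829954431775, 'cx': 322.54912475801325, 'cy': 238.77018704043084, 'hand_eye': array([[ 9.94676102e-04, -9.63519420e-01, -2.67636579e-01,
         7.27415284e+01],
       [ 9.99999503e-01,  9.39659454e-04,  3.33644509e-04,
         2.07128615e-01],
       [-6.99857221e-05, -2.67636778e-01,  9.63519875e-01,
        -1.64360383e+02],
       [ 0.00000000e+00,  0.00000000e+00,  0.00000000e+00,
         1.00000000e+00]])}
```

View pics/scene0.png

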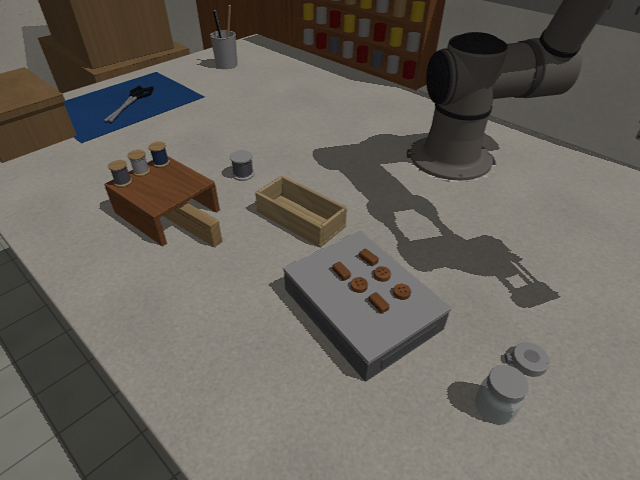

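View pics/side0.png

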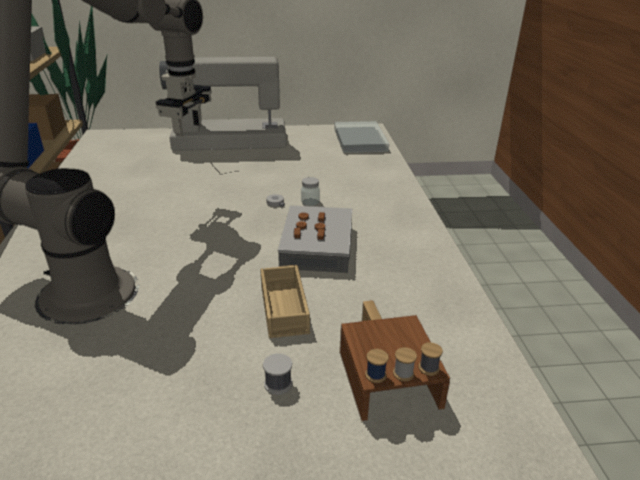

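The scene view shows the board (centre about 367,297), tray (300,210), shelf (160,195), bar end (215,235), reel (242,165), tape (528,358) and jar (503,392). The side view shows the same objects: board (317,232), tray (284,300) and bar (372,312). Next I'll measure them using depth and height masks.

```bash
cat > h.py <<'E'
import numpy as np, cv2
from plant import bot
def cloud(n,d):
    i=bot.camera_info(n); v,u=np.mgrid[0:480,0:640]
    P=np.stack([(u-i["cx"])/i["fx"]*d,(v-i["cy"])/i["fy"]*d,d],-1)
    T=np.linalg.inv(np.array(i["camera_from_world"]))
    W=P@T[:3,:3].T+T[:3,3]; W[d<=0]=np.nan; return W
def blobs(W,mask,minn=40):
    n,l,s,c=cv2.connectedComponentsWithStats(mask.astype(np.uint8))
    for k in range(1,n):
        if s[k,4]<minn: continue
        p=W[l==k]; (cx,cy),(w,h),a=cv2.minAreaRect(p[:,:2].astype(np.float32))
        print("px",c[k].round(),s[k,4],"rect c %.0f %.0f size %.0f %.0f ang %.3f rad; mean"%(cx,cy,w,h,np.radians(a)),p.mean(0).round(1),"zmax %.0f"%np.percentile(p[:,2],98))
E
python3 - <<'E'
from h import *
for n in("scene","side"):
    d=np.load(n+"_d.npy"); W=cloud(n,d); p=cv2.imread(f"pics/{n}0.png"); z=W[...,2]
    inr=(W[...,0]>150)&(W[...,0]<1000)&(abs(W[...,1])<520)
    # keep away from the arm
    print(n,"table z",np.nanmedian(z[inr&(z<20)]))
    for a,b in((8,150),(50,67),(74,88)):
        print(a,b); blobs(W,inr&(z>a)&(z<b))
    hsv=cv2.cvtColor(p,cv2.COLOR_BGR2HSV)
    print("pieces"); blobs(W,inr&(z>58)&(z<90)&(hsv[...,1]>110)&(hsv[...,2]>40),12)
E
```

```text
scene table z -0.4724400205055872
8 150
px [162. 194.] 7029 rect c 654 -296 size 163 272 ang 0.083 rad; mean [ 669.1 -311.8   70.4] zmax 126
px [242. 163.] 516 rect c 440 -333 size 56 54 ang 1.260 rad; mean [ 446.4 -323.4   40.9] zmax 56
px [302. 209.] 3217 rect c 463 -102 size 94 194 ang 0.085 rad; mean [464.9 -96.   34.3] zmax 55
px [366. 301.] 13594 rect c 566 162 size 244 184 ang 1.381 rad; mean [584.2 180.5  55.6] zmax 73
px [530. 358.] 970 rect c 460 428 size 60 58 ang 1.516 rad; mean [464.9 429.4  16.5] zmax 20
px [502. 394.] 2270 rect c 574 428 size 56 56 ang 0.858 rad; mean [583.1 429.6  55.8] zmax 76
50 67
px [241. 156.] 241 rect c 440 -333 size 56 54 ang 1.260 rad; mean [ 441.2 -330.8   54.4] zmax 57
px [302. 202.] 736 rect c 463 -102 size 93 194 ang 0.062 rad; mean [464.7 -92.9  53.4] zmax 56
px [212. 190.] 53 rect c 580 -267 size 12 25 ang 0.325 rad; mean [ 578.7 -260.4   57.3] zmax 66
px [135. 210.] 263 rect c 735 -332 size 12 182 ang 0.128 rad; mean [ 734.5 -318.2   58.7] zmax 66
px [198. 215.] 474 rect c 651 -217 size 27 113 ang 0.121 rad; mean [ 651.5 -208.9   58.1] 
[... 2332 characters left out ...]
n [ 650.8 -342.7   78.7] zmax 85
pieces
px [303. 216.] 50 rect c 532 214 size 28 22 ang 1.486 rad; mean [531.7 212.5  66.8] zmax 70
px [321. 217.] 40 rect c 580 201 size 38 11 ang 1.467 rad; mean [580.  197.6  69.8] zmax 73
px [299. 229.] 104 rect c 518 142 size 76 24 ang 1.384 rad; mean [515.8 141.4  68.2] zmax 74
px [320. 230.] 109 rect c 569 131 size 77 24 ang 1.471 rad; mean [569.7 129.2  69.1] zmax 74
px [366. 304.] 13 rect c 637 -179 size 19 9 ang 1.382 rad; mean [ 636.9 -179.4   59.4] zmax 62
px [372. 309.] 53 rect c 645 -194 size 19 47 ang 0.046 rad; mean [ 647.  -196.4   59.4] zmax 62
px [388. 352.] 4373 rect c 654 -322 size 160 223 ang 0.083 rad; mean [ 647.8 -343.9   77.6] zmax 82
```

Measurements agree with the given sizes:

| Thing | Position (mm) | Yaw (rad) |
|---|---|---|
| Board | (565, 161) | -0.187 |
| Tray | (462, -103) | 0.075 |
| Shelf | (656, -340) | 0.083 |
| Bar, outer end | about (643, -163) | 0.12 |

I'll go above the tray's robot-side wall, around (421, -106), with the fingers closing along the tray's x.

Emit:
step_arm(targets=[1, -0.95, -0.65, 0, 0, 0, 0.8, 1, -0.95, -0.65, 0, 0, 0, 0.8, 1, -0.95, -0.65, 0, 0, 0, 0.8, 1, -0.95, -0.65, 0, 0, 0, 0.8])

```text
time: 0.6
tool_pos: [274.2, 380.9, 219.7]
tcp_rot: [-3.141, 0.0, 2.089]
contact_force: [0.0, -0.1, 0.4]
grip_width: 91.5
finger_force: 0.0
```

Emit:
step_arm(targets=[1, -1, 0.1, 0, 0, 0, 0.57, 1, -1, 0.1, 0, 0, 0, 0.57, 1, -1, 0.1, 0, 0, 0, 0.57])

```text
time: 0.98
tool_pos: [333.6, 298.2, 219.7]
tcp_rot: [-3.141, 0.001, 1.64]
contact_force: [-1.1, 0.5, -0.1]
grip_width: 91.7
finger_force: 0.0
```

Emit:
step_arm(targets=[1, -1, 0.2, 0, 0, 0, 0, 1, -1, 0.2, 0, 0, 0, 0])

```text
time: 1.23
tool_pos: [359.9, 200.3, 219.6]
tcp_rot: [-3.141, 0.0, 1.647]
contact_force: [0.2, 0.0, -0.1]
grip_width: 91.8
finger_force: 0.0
```

Emit:
step_arm(targets=[1, -1, 0.2, 0, 0, 0, 0, 1, -1, 0.2, 0, 0, 0, 0])

```text
time: 1.48
tool_pos: [387.7, 101.5, 219.8]
tcp_rot: [-3.141, 0.0, 1.646]
contact_force: [1.3, 0.1, 0.2]
grip_width: 91.7
finger_force: 0.0
```

Emit:
step_arm(targets=[1, -1, 0.18, 0.4, 0, 0, 0, 1, -1, 0.18, 0.4, 0, 0, 0, 1, -1, 0.18, 0.4, 0, 0, 0])

```text
time: 1.85
tool_pos: [412.7, 3.1, 178.6]
tcp_rot: [-3.139, -0.0, 1.642]
contact_force: [0.2, 0.3, -0.2]
grip_width: 91.8
finger_force: 0.0
```

Emit:
step_arm(targets=[1, -1, 0, 0.4, 0, 0, 0, 1, -1, 0, 0.4, 0, 0, 0, 1, -1, 0, 0.4, 0, 0, 0])

```text
time: 2.22
tool_pos: [420.4, -95.4, 139.1]
tcp_rot: [-3.14, -0.001, 1.644]
contact_force: [-0.5, -0.5, 0.3]
grip_width: 91.7
finger_force: 0.0
```

Emit:
step_arm(targets=[1, -0.1, 0, 0.45, 0, 0, 0, 1, -0.1, 0, 0.9, 0, 0, 0, 1, -0.1, 0, 0.9, 0, 0, 0, 0, -0.1, 0, 0.9, 0, 0, 0, 0, -0.1, 0, 0.9, 0, 0, 0, 0, -0.1, 0, 0.9, 0, 0, 0, 0, -0.1, 0, 0.9, 0, 0, 0, 0, -0.1, 0, 0.9, 0, 0, 0, 0, -0.1, 0, 0.9, 0, 0, 0])

```text
time: 3.35
tool_pos: [421.5, -104.4, 49.9]
tcp_rot: [3.142, -0.0, 1.647]
contact_force: [0.7, 0.0, -0.2]
grip_width: 36.5
finger_force: 0.0
```

Emit:
step_arm(targets=[0, 0, 0, 0, 0, 0, 0, 0, 0, 0, 0, 0, 0, 0, 0, 0, 0, 0, 0, 0, 0, 0, 0, 0, 0, 0, 0, 0, 0, 0, 0, 0, 0, 0, 0])

```text
time: 3.98
tool_pos: [421.5, -104.4, 49.9]
tcp_rot: [-3.142, -0.0, 1.647]
contact_force: [-0.1, 0.5, 0.3]
grip_width: 0.7
finger_force: 0.0
```

The gripper closed on nothing, so I'll look.

```bash
python3 - <<'E'
from h import *
n="scene"; p,d=bot.capture(n); cv2.imwrite("pics/s1.png",p[100:340,150:470].repeat(2,0).repeat(2,1))
W=cloud(n,d); z=W[...,2]; inr=(W[...,0]>350)&(W[...,0]<560)&(W[...,1]>-240)&(W[...,1]<100)
blobs(W,inr&(z>49)&(z<59)); blobs(W,inr&(z>10)&(z<59))
E
```

```text
px [303. 205.] 689 rect c 463 -101 size 93 191 ang 0.076 rad; mean [470.1 -84.4  53.2] zmax 56
px [336. 257.] 51 rect c 544 77 size 23 33 ang 1.519 rad; mean [543.4  77.7  58.4] zmax 59
px [302. 210.] 2828 rect c 463 -100 size 93 191 ang 0.075 rad; mean [467.7 -91.4  35.8] zmax 56
px [336. 257.] 51 rect c 544 77 size 23 33 ang 1.519 rad; mean [543.4  77.7  58.4] zmax 59
```

View pics/s1.png

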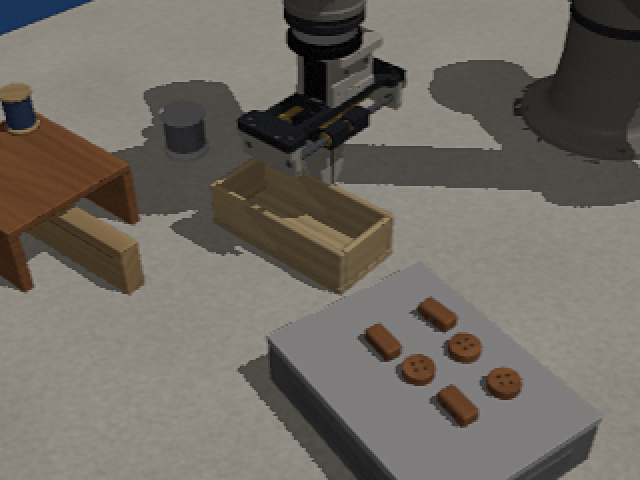

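```bash
python3 - <<'E'
from h import *
o=bot.get_obs(); print(o["tool_pos"],o["tcp_rot"],o["grip_width"])
n="scene"; p,d=bot.capture(n); W=cloud(n,d)
for u in (300,306,311,316,322): print(u,[W[v,u].round().tolist() for v in (165,172,178,184,187,190,193,196,200,205)])
pw,dw=bot.capture("wrist"); cv2.imwrite("pics/w1.png",pw)
E
```

```text
[ 421.47563352 -104.34328984   49.89283323] [ 3.14156373e+00 -7.81039633e-05  1.64685582e+00] 0.5788165440701776
300 [[488.0, -72.0, 166.0], [499.0, -62.0, 159.0], [498.0, -63.0, 145.0], [498.0, -63.0, 130.0], [498.0, -63.0, 123.0], [428.0, -137.0, 43.0], [427.0, -138.0, 34.0], [427.0, -138.0, 25.0], [428.0, -137.0, 15.0], [435.0, -131.0, 8.0]]
306 [[467.0, -76.0, 154.0], [471.0, -73.0, 141.0], [439.0, -106.0, 96.0], [438.0, -107.0, 79.0], [437.0, -108.0, 70.0], [427.0, -119.0, 52.0], [425.0, -120.0, 42.0], [425.0, -120.0, 34.0], [427.0, -119.0, 24.0], [424.0, -122.0, 6.0]]
311 [[450.0, -80.0, 145.0], [459.0, -71.0, 136.0], [437.0, -93.0, 101.0], [436.0, -93.0, 85.0], [434.0, -96.0, 75.0], [437.0, -93.0, 70.0], [425.0, -105.0, 49.0], [425.0, -105.0, 41.0], [424.0, -106.0, 29.0], [424.0, -106.0, 15.0]]
316 [[442.0, -74.0, 144.0], [448.0, -68.0, 133.0], [419.0, -95.0, 91.0], [417.0, -98.0, 73.0], [419.0, -96.0, 67.0], [420.0, -94.0, 61.0], [423.0, -91.0, 56.0], [424.0, -90.0, 48.0], [424.0, -90.0, 38.0], [422.0, -92.0, 22.0]]
322 [[430.0, -68.0, 141.0], [290.0, -199.0, -2.0], [313.0, -176.0, 2.0], [327.0, -163.0, -3.0], [339.0, -152.0, -0.0], [348.0, -143.0, -1.0], [357.0, -135.0, -1.0], [422.0, -74.0, 56.0], [422.0, -74.0, 45.0], [423.0, -72.0, 33.0]]
```

View pics/w1.png

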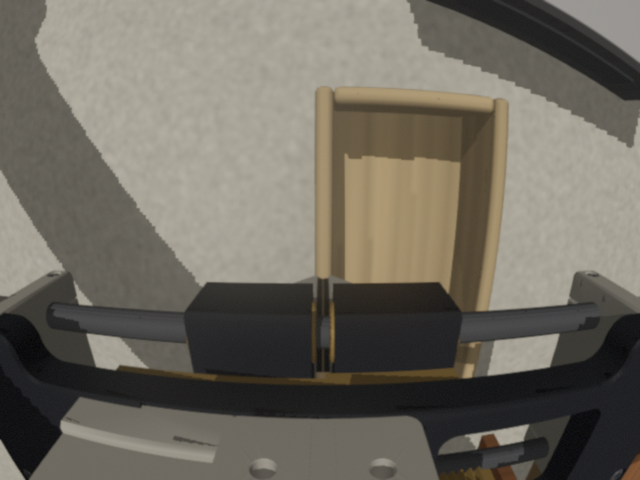

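The wrist view shows the tray's near wall running between the fingers (about 322, 280). The scene depth, however, puts the fingertips just above the rim. I'll check the tool height against the wrist depth and the side camera.

```bash
cat >> h.py <<'E'
from scipy.spatial.transform import Rotation as Rt
def wcloud(o,d):
    i=bot.camera_info("wrist"); v,u=np.mgrid[0:480,0:640]
    a=(u-i["cx"])/i["fx"]; b=(v-i["cy"])/i["fy"]; r=np.hypot(a,b)+1e-9; k=np.tan(np.minimum(r,1.5))/r
    P=np.stack([a*k*d,b*k*d,d],-1); H=np.array(i["hand_eye"])
    T=P@H[:3,:3].T+H[:3,3]; Rm=Rt.from_euler("xyz",o["tcp_rot"]).as_matrix()
    W=T@Rm.T+o["tool_pos"]; W[d<=0]=np.nan; return W
E
python3 - <<'E'
from h import *
o=bot.get_obs(); pw,dw=bot.capture("wrist"); W=wcloud(o,dw)
for u,v in((324,120),(324,200),(324,260),(420,100),(500,150),(400,200),(150,100),(400,255),(250,310),(400,310),(322,320),(322,350)): print(u,v,dw[v,u].round(),W[v,u].round())
n="side"; p,d=bot.capture(n); S=cloud(n,d)
m=(abs(S[...,0]-421)<40)&(abs(S[...,1]+104)<14); q=S[m]; print("side near tcp: z hist",np.histogram(q[:,2],bins=range(0,150,10))[0])
f=q[(q[:,2]>57)]; print("lowest finger pts",f[np.argsort(f[:,2])[:8]].round())
cv2.imwrite("pics/side1.png",p[220:360,200:340].repeat(4,0).repeat(4,1))
E
```

```text
324 120 151.0 [415. -24.  56.]
324 200 161.0 [418. -59.  55.]
324 260 169.0 [420. -86.  54.]
420 100 149.0 [456. -11.  55.]
500 150 153.0 [496. -28.  56.]
400 200 209.0 [462. -63.   7.]
150 100 199.0 [308. -12.  -0.]
400 255 217.0 [466. -96.   8.]
250 310 77.0 [403. -68. 144.]
400 310 79.0 [435. -67. 142.]
322 320 86.0 [419. -73. 137.]
322 350 143.0 [ 421. -113.   88.]
side near tcp: z hist [133   1   4   2   1  15  40  43  53  50  42   2   1   0]
lowest finger pts [[ 418. -114.   58.]
 [ 416. -118.   58.]
 [ 421. -112.   59.]
 [ 423. -116.   59.]
 [ 427. -117.   59.]
 [ 430. -114.   60.]
 [ 416. -117.   60.]
 [ 425. -117.   60.]]
```

View pics/side1.png

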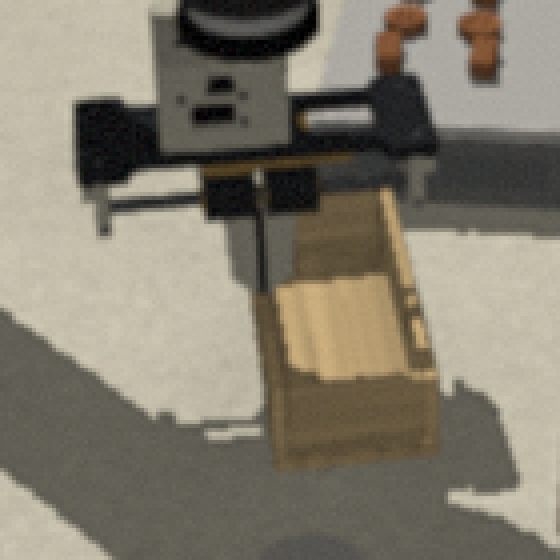

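The wrist depth agrees with the reported pose, with the rim at 55 mm. But both outside views put the fingertips at about z = 57, not 25, so the fingers really sit about 32 mm higher than the stated tip offset. I'll open, go 32 mm lower and close again.

Emit:
step_arm(targets=[0.5, 0, 0, 0, 0, 0, 0, 0.5, 0, 0, 0, 0, 0, 0, 0.5, 0, 0, 0, 0, 0, 0, 0.5, 0, 0, 0, 0, 0, 0, 0.5, 0, 0, 0.05, 0, 0, 0, 0.5, 0, 0, 0.15, 0, 0, 0, 0.5, 0, 0, 0.25, 0, 0, 0, 0.5, 0, 0, 0.32, 0, 0, 0, 0.5, 0, 0, 0.32, 0, 0, 0])

```text
time: 5.35
tool_pos: [421.0, -104.2, 17.2]
tcp_rot: [-3.14, -0.001, 1.647]
contact_force: [-0.9, -0.5, 0.2]
grip_width: 45.8
finger_force: 0.0
```

Emit:
step_arm(targets=[0, 0, 0, 0, 0, 0, 0, 0, 0, 0, 0, 0, 0, 0, 0, 0, 0, 0, 0, 0, 0, 0, 0, 0, 0, 0, 0, 0, 0, 0, 0, 0, 0, 0, 0, 0, 0, 0, 0, 0, 0, 0])

```text
time: 6.1
tool_pos: [421.6, -104.4, 18.0]
tcp_rot: [3.141, 0.0, 1.647]
contact_force: [0.0, -0.2, 2.0]
grip_width: 8.0
finger_force: 30.0
```

The wall is held: 8.0 mm opening at 30 N. I'll slide the tray round the board's corner in steps.

Emit:
step_arm(targets=[0, 0.1, -0.08, 0, 0, 0, 0, 0, 0.25, -0.21, 0, 0, 0, 0, 0, 0.4, -0.34, 0, 0, 0, 0, 0, 0.55, -0.47, 0, 0, 0, 0, 0, 0.66, -0.56, 0, 0, 0, 0, 0, 0.66, -0.56, 0, 0, 0, 0])

```text
time: 6.85
tool_pos: [359.0, -41.6, 18.0]
tcp_rot: [-3.139, -0.001, 1.648]
contact_force: [-3.7, 5.0, 9.3]
grip_width: 7.8
finger_force: 30.0
```

Emit:
step_arm(targets=[0, 0.16, 0, 0, 0, 0, 0.02, 0, 0.32, 0, 0, 0, 0, 0.03, 0, 0.5, 0.01, 0, 0, 0, 0.05, 0, 0.66, 0.01, 0, 0, 0, 0.065, 0, 0.83, 0.01, 0, 0, 0, 0.08, 0, 0.99, 0.02, 0, 0, 0, 0.1, 0, 0.99, 0.02, 0, 0, 0, 0.1])

```text
time: 7.72
tool_pos: [355.3, 56.8, 18.0]
tcp_rot: [3.141, -0.001, 1.57]
contact_force: [-0.1, 4.7, 5.3]
grip_width: 8.0
finger_force: 30.0
```

Emit:
step_arm(targets=[0, 0.15, 0.01, 0, 0, 0, 0.02, 0, 0.3, 0.02, 0, 0, 0, 0.05, 0, 0.45, 0.04, 0, 0, 0, 0.07, 0, 0.6, 0.06, 0, 0, 0, 0.1, 0, 0.75, 0.07, 0, 0, 0, 0.12, 0, 0.75, 0.07, 0, 0, 0, 0.12])

```text
time: 8.48
tool_pos: [362.8, 131.3, 18.0]
tcp_rot: [3.141, -0.001, 1.475]
contact_force: [1.0, 4.7, 4.6]
grip_width: 7.8
finger_force: 30.0
```

Emit:
step_arm(targets=[0, 0.15, 0, 0, 0, 0, 0.03, 0, 0.3, 0.01, 0, 0, 0, 0.06, 0, 0.5, 0.02, 0, 0, 0, 0.09, 0, 0.67, 0.02, 0, 0, 0, 0.12, 0, 0.67, 0.02, 0, 0, 0, 0.12])

```text
time: 9.1
tool_pos: [371.4, 197.7, 18.0]
tcp_rot: [3.141, -0.001, 1.381]
contact_force: [0.1, 3.9, 3.9]
grip_width: 7.9
finger_force: 30.0
```

```bash
python3 - <<'E'
from h import *
o=bot.get_obs(); print(o["tool_pos"].round(1),o["tcp_rot"].round(3))
for n in("scene","side"):
    p,d=bot.capture(n); W=cloud(n,d); z=W[...,2]; hsv=cv2.cvtColor(p,cv2.COLOR_BGR2HSV)
    inr=(W[...,0]>320)&(W[...,0]<720)&(W[...,1]>0)&(W[...,1]<380); sat=hsv[...,1]>60
    print(n); blobs(W,inr&sat&(z>47)&(z<58)); print("board"); blobs(W,inr&~sat&(z>56)&(z<64),500)
E
```

```text
[371.4 197.7  18. ] [ 3.141e+00 -1.000e-03  1.381e+00]
scene
px [431. 264.] 991 rect c 412 190 size 191 92 ang 1.382 rad; mean [430.5 210.3  52.6] zmax 56
board
px [365. 296.] 9680 rect c 566 162 size 242 182 ang 1.384 rad; mean [577.1 174.1  59.5] zmax 62
side
px [259. 235.] 278 rect c 410 185 size 194 92 ang 1.384 rad; mean [410.5 144.1  52. ] zmax 56
board
px [318. 231.] 2321 rect c 564 159 size 246 180 ang 1.383 rad; mean [565.4 143.7  58.2] zmax 61
```

The tray is parallel to the board, 21 mm short of its edge and centred within 3 mm. I'll push it in, release and rise.

Emit:
step_arm(targets=[0, 0.01, 0.06, 0, 0, 0, 0, 0, 0.02, 0.12, 0, 0, 0, 0, 0, 0.02, 0.18, 0, 0, 0, 0, 0, 0.02, 0.22, 0, 0, 0, 0, 0, 0.02, 0.22, 0, 0, 0, 0])

```text
time: 9.82
tool_pos: [390.9, 194.1, 18.0]
tcp_rot: [-3.138, 0.002, 1.38]
contact_force: [-6.6, -0.5, 11.9]
grip_width: 7.9
finger_force: 30.0
```

Emit:
step_arm(targets=[0.5, 0, 0, 0, 0, 0, 0, 0.5, 0, 0, 0, 0, 0, 0, 0.5, 0, 0, 0, 0, 0, 0, 0.5, 0, 0, 0, 0, 0, 0, 0.5, 0, 0, 0, 0, 0, 0, 0.5, 0, 0, 0, 0, 0, 0, 0.5, 0, 0, -0.2, 0, 0, 0, 1, 0, 0, -0.6, 0, 0, 0, 1, 0, 0, -1, 0, 0, 0, 1, 0, 0, -1, 0, 0, 0])

```text
time: 11.08
tool_pos: [394.5, 195.9, 120.5]
tcp_rot: [3.136, -0.003, 1.38]
contact_force: [0.4, -0.5, 0.1]
grip_width: 71.5
finger_force: 0.0
```

```bash
python3 - <<'E'
from h import *
o=bot.get_obs(); print(o["tool_pos"].round(1),o["tcp_rot"].round(3))
for n in("scene","side"):
    p,d=bot.capture(n); W=cloud(n,d); z=W[...,2]; hsv=cv2.cvtColor(p,cv2.COLOR_BGR2HSV)
    inr=(W[...,0]>320)&(W[...,0]<720)&(W[...,1]>0)&(W[...,1]<380); sat=hsv[...,1]>60
    print(n); blobs(W,inr&sat&(z>47)&(z<58)); print("board"); blobs(W,inr&~sat&(z>56)&(z<64),500)
    inr=(W[...,0]>600)&(W[...,0]<700)&(W[...,1]>-245)&(W[...,1]<-100); print("bar"); blobs(W,inr&(z>55)&(z<63))
E
```

```text
[394.5 195.9 120.5] [ 3.136e+00 -3.000e-03  1.380e+00]
scene
px [426. 259.] 979 rect c 431 186 size 191 89 ang 1.376 rad; mean [424.4 194.9  53. ] zmax 56
board
px [365. 296.] 9701 rect c 565 162 size 242 182 ang 1.385 rad; mean [577.3 174.2  59.5] zmax 62
bar
px [201. 216.] 335 rect c 649 -204 size 25 85 ang 0.122 rad; mean [ 649.5 -201.3   59.1] zmax 62
side
px [266. 229.] 376 rect c 431 184 size 196 92 ang 1.405 rad; mean [429.  175.1  51.6] zmax 56
board
px [318. 231.] 2348 rect c 565 159 size 248 179 ang 1.385 rad; mean [565.4 143.1  58.2] zmax 61
bar
px [371. 310.] 210 rect c 646 -198 size 24 66 ang 0.112 rad; mean [ 645.6 -197.9   58.2] zmax 61
```

The tray is flush and centred, at board-frame (-136, -1). Next I'll go to the bar's outer part, around (646.5, -193).

Emit:
step_arm(targets=[1, -1, 0.8, 0, 0, 0, -0.4, 1, -1, 0.8, 0, 0, 0, -0.4, 1, -1, 0.8, 0, 0, 0, -0.4])

```text
time: 11.55
tool_pos: [452.8, 79.4, 116.4]
tcp_rot: [-3.139, 0.0, 1.693]
contact_force: [-0.3, 0.7, -0.5]
grip_width: 91.9
finger_force: 0.0
```

Emit:
step_arm(targets=[1, -1, 0.53, 0, 0, 0, 0, 1, -1, 0.53, 0, 0, 0, 0, 1, -1, 0.53, 0, 0, 0, 0])

```text
time: 11.92
tool_pos: [518.0, -13.4, 116.1]
tcp_rot: [-3.14, -0.0, 1.69]
contact_force: [-0.7, 0.2, 0.2]
grip_width: 91.5
finger_force: 0.0
```

Emit:
step_arm(targets=[1, -1, 0.53, 0, 0, 0, 0, 1, -1, 0.53, 0, 0, 0, 0, 1, -1, 0.53, 0, 0, 0, 0])

```text
time: 12.3
tool_pos: [582.4, -105.2, 116.0]
tcp_rot: [-3.14, -0.001, 1.691]
contact_force: [-0.3, 0.4, -0.4]
grip_width: 92.2
finger_force: 0.0
```

Emit:
step_arm(targets=[1, -0.96, 0.51, 0.0, 0, 0, 0, 1, -0.96, 0.51, 0.3, 0, 0, 0, 1, -0.96, 0.51, 0.3, 0, 0, 0, 1, -0.96, 0.51, 0.3, 0, 0, 0])

```text
time: 12.8
tool_pos: [643.4, -190.5, 87.0]
tcp_rot: [-3.139, -0.002, 1.695]
contact_force: [0.6, 0.4, -0.2]
grip_width: 91.9
finger_force: 0.0
```

```bash
python3 - <<'E'
from h import *
o=bot.get_obs(); print(o["tool_pos"].round(1),o["tcp_rot"].round(3))
p,d=bot.capture("wrist"); W=wcloud(o,d); z=W[...,2]
blobs(W,(z>54)&(z<66)&(W[...,0]>610)&(W[...,0]<700)&(W[...,1]>-245))
cv2.imwrite("pics/w2.png",p)
E
```

```text
[ 643.4 -190.5   87. ] [-3.139e+00 -2.000e-03  1.695e+00]
px [329. 267.] 3988 rect c 647 -190 size 24 55 ang 0.112 rad; mean [ 646.3 -187.5   59.4] zmax 61
px [329. 353.] 330 rect c 653 -241 size 8 24 ang 1.566 rad; mean [ 653.6 -241.9   59.5] zmax 61
```

View pics/w2.png

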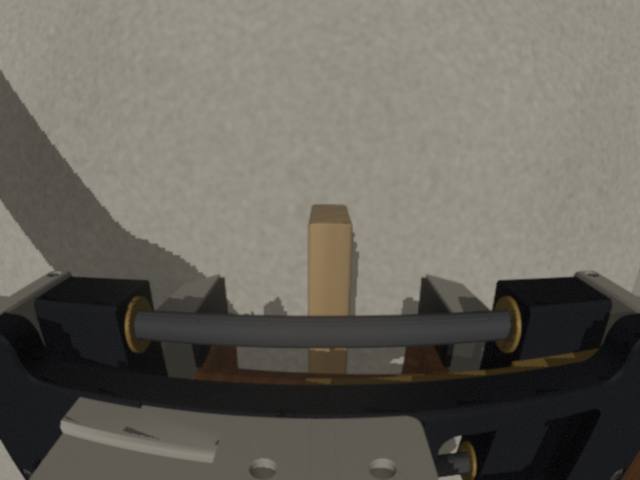

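The wrist view shows the bar (310–350, 205–350) between the open fingers, with its end at y ≈ -163. I'll descend and grip it.

Emit:
step_arm(targets=[1, 0, 0.03, 0.3, 0, 0, 0, 1, 0, 0.03, 0.55, 0, 0, 0, 0.4, 0, 0.03, 0.67, 0, 0, 0, 0.2, 0, 0.03, 0.67, 0, 0, 0, 0, 0, 0.03, 0.67, 0, 0, 0, 0, 0, 0.03, 0.67, 0, 0, 0, 0, 0, 0.03, 0.67, 0, 0, 0, 0, 0, 0.03, 0.67, 0, 0, 0, 0, 0, 0.03, 0.67, 0, 0, 0, 0, 0, 0.03, 0.67, 0, 0, 0, 0, 0, 0.03, 0.67, 0, 0, 0])

```text
time: 14.22
tool_pos: [647.4, -192.2, 20.9]
tcp_rot: [3.142, 0.0, 1.694]
contact_force: [-0.1, -1.2, 0.6]
grip_width: 23.8
finger_force: 29.9
```

Emit:
step_arm(targets=[0, 0.1, 0, 0, 0, 0, 0, 0, 0.28, 0, 0, 0, 0, 0, 0, 0.46, 0, 0, 0, 0, 0, 0, 0.64, 0, 0, 0, 0, 0, 0, 0.82, 0, 0, 0, 0, 0, 0, 1, 0, 0, 0, 0, 0, 0, 1, 0, 0, 0, 0, 0])

```text
time: 15.1
tool_pos: [634.9, -90.9, 20.9]
tcp_rot: [-3.141, -0.001, 1.696]
contact_force: [-1.3, 0.6, -1.4]
grip_width: 24.1
finger_force: 29.9
```

Emit:
step_arm(targets=[0, 0.1, 0, 0, 0, 0, 0, 0, 0.1, 0, 0, 0, 0, 0, 0.6, 0.1, 0, 0, 0, 0, 0, 0.6, 0.1, 0, 0, 0, 0, 0, 0.6, 0.1, 0, 0, 0, 0, 0, 0.6, 0.1, 0, 0, 0, 0, 0, 0.6, 0.1, 0, -0.2, 0, 0, 0, 0.6, 0.1, 0, -0.5, 0, 0, 0, 0.6, 0.1, 0, -0.5, 0, 0, 0])

```text
time: 16.23
tool_pos: [635.6, -83.4, 73.4]
tcp_rot: [3.137, 0.002, 1.694]
contact_force: [0.8, -0.5, -0.5]
grip_width: 55.6
finger_force: 0.0
```

```bash
python3 - <<'E'
from h import *
o=bot.get_obs(); print(o["tool_pos"].round(1),o["tcp_rot"].round(3))
for n in("scene","side"):
    p,d=bot.capture(n); W=cloud(n,d); z=W[...,2]; 
    inr=(W[...,0]>600)&(W[...,0]<700)&(W[...,1]>-246)&(W[...,1]<0); print(n); blobs(W,inr&(z>5)&(z<63)); blobs(W,inr&(z>55)&(z<63))
E
```

```text
[635.6 -83.4  73.4] [3.137e+00 2.000e-03 1.694e+00]
scene
px [234. 246.] 1196 rect c 641 -142 size 26 182 ang 0.118 rad; mean [ 643.7 -106.1   33.9] zmax 61
px [245. 240.] 269 rect c 634 -88 size 25 72 ang 0.112 rad; mean [633.4 -79.7  59.2] zmax 62
side
px [361. 298.] 871 rect c 638 -142 size 26 179 ang 0.109 rad; mean [ 633.7 -141.2   47.7] zmax 61
px [364. 296.] 517 rect c 638 -142 size 25 179 ang 0.107 rad; mean [ 638.6 -146.3   58.1] zmax 61
```

The bar is out, with its centre at (640, -142) and shelf y ≈ 199. I'll regrasp it at the middle and lift.

Emit:
step_arm(targets=[0.6, -0.3, -0.01, 0, 0, 0, 0, 0.6, -0.59, -0.03, 0, 0, 0, 0, 0.6, -0.59, -0.03, 0.2, 0, 0, 0, 0.6, -0.59, -0.03, 0.4, 0, 0, 0, 0.6, -0.59, -0.03, 0.53, 0, 0, 0, 0.3, -0.59, -0.03, 0.53, 0, 0, 0, 0, -0.59, -0.03, 0.53, 0, 0, 0, 0, -0.59, -0.03, 0.53, 0, 0, 0, 0, -0.59, -0.03, 0.53, 0, 0, 0, 0, -0.59, -0.03, 0.53, 0, 0, 0, 0, -0.59, -0.03, 0.53, 0, 0, 0, 0, -0.59, -0.03, 0.53, 0, 0, 0])

```text
time: 17.82
tool_pos: [638.9, -142.0, 18.9]
tcp_rot: [3.14, 0.001, 1.694]
contact_force: [0.4, 0.8, 6.1]
grip_width: 23.9
finger_force: 30.0
```

Emit:
step_arm(targets=[0, 0, 0, -0.2, 0, 0, 0, 0, 0, 0, -0.5, 0, 0, 0, 0, 0, 0, -0.9, 0, 0, 0, 0, 0, 0, -0.9, 0, 0, 0, 0, 0, 0, -0.9, 0, 0, 0])

```text
time: 18.45
tool_pos: [637.2, -141.6, 106.4]
tcp_rot: [-3.139, -0.001, 1.694]
contact_force: [0.0, -0.0, -1.6]
grip_width: 23.7
finger_force: 30.0
```

```bash
python3 - <<'E'
from h import *
o=bot.get_obs(); print(o["tool_pos"].round(1),o["tcp_rot"].round(3))
for n in("scene","side"):
    p,d=bot.capture(n); W=cloud(n,d); z=W[...,2]; 
    inr=(W[...,0]>600)&(W[...,0]<700)&(W[...,1]>-246)&(W[...,1]<20); print(n); blobs(W,inr&(z>70)&(z<153)); blobs(W,inr&(z>140)&(z<154))
E
```

```text
[ 637.2 -141.6  106.4] [-3.139e+00 -1.000e-03  1.694e+00]
scene
px [230. 209.] 1762 rect c 635 -130 size 59 156 ang 0.341 rad; mean [ 640.  -103.5  125.5] zmax 150
px [231. 199.] 642 rect c 638 -100 size 96 64 ang 1.545 rad; mean [ 635.5 -102.9  146.5] zmax 153
side
px [368. 281.] 1137 rect c 635 -147 size 60 180 ang 0.327 rad; mean [ 636.3 -187.9  127.9] zmax 150
px [369. 271.] 490 rect c 645 -175 size 60 120 ang 0.334 rad; mean [ 639.  -178.5  145.5] zmax 153
```

The bar is held at its middle (23.7 mm opening, 30 N) and lifted. I'll carry it over the far part of the board, beyond the pieces.

Emit:
step_arm(targets=[0, 0.3, 0.06, -0.1, 0, 0, 0.05, 0, 0.65, 0.13, -0.1, 0, 0, 0.12, 0, 1, 0.2, -0.1, 0, 0, 0.2, 0, 1, 0.2, -0.1, 0, 0, 0.2])

```text
time: 19.05
tool_pos: [645.0, -37.4, 116.3]
tcp_rot: [-3.139, -0.001, 1.54]
contact_force: [-0.1, -0.1, -1.9]
grip_width: 23.7
finger_force: 30.0
```

Emit:
step_arm(targets=[0, 0.4, -0.04, 0, 0, 0, 0.07, 0, 0.8, -0.08, 0, 0, 0, 0.14, 0, 1, -0.1, 0, 0, 0, 0.2, 0, 1, -0.1, 0, 0, 0, 0.2])

```text
time: 19.55
tool_pos: [638.6, 60.7, 116.8]
tcp_rot: [-3.14, 0.0, 1.382]
contact_force: [1.0, -0.5, -1.4]
grip_width: 23.9
finger_force: 30.0
```

Emit:
step_arm(targets=[0, 0.4, -0.13, 0, 0, 0, 0, 0, 0.7, -0.24, 0, 0, 0, 0, 0, 0.85, -0.29, 0, 0, 0, 0, 0, 0.85, -0.29, 0, 0, 0, 0])

```text
time: 20.05
tool_pos: [626.9, 148.6, 117.6]
tcp_rot: [-3.141, 0.001, 1.381]
contact_force: [-0.3, -0.5, -1.1]
grip_width: 23.9
finger_force: 30.0
```

```bash
python3 - <<'E'
from h import *
o=bot.get_obs(); print(o["tool_pos"].round(1),o["tcp_rot"].round(3))
p,d=bot.capture("scene"); cv2.imwrite("pics/s2.png",p[150:390,230:550].repeat(2,0).repeat(2,1))
W=cloud("scene",d); z=W[...,2]; hsv=cv2.cvtColor(p,cv2.COLOR_BGR2HSV)
inr=(W[...,0]>470)&(W[...,0]<700)&(W[...,1]>0)&(W[...,1]<320)
blobs(W,inr&(z>64)&(z<77)&(hsv[...,1]>110),12); print("bar"); blobs(W,inr&(z>85)&(z<162)&(hsv[...,1]>60),100)
E
```

```text
[626.9 148.6 117.6] [-3.141e+00  1.000e-03  1.381e+00]
px [369. 257.] 171 rect c 510 127 size 35 19 ang 1.521 rad; mean [512.4 128.6  71.6] zmax 75
px [382. 273.] 174 rect c 524 170 size 28 26 ang 0.886 rad; mean [525.5 170.   69. ] zmax 71
px [402. 291.] 192 rect c 534 218 size 30 26 ang 0.632 rad; mean [535.1 219.2  69.2] zmax 71
px [382. 305.] 119 rect c 584 213 size 25 17 ang 1.328 rad; mean [584.6 216.4  72.1] zmax 75
bar
px [354. 291.] 1894 rect c 632 168 size 139 26 ang 1.386 rad; mean [642.9 198.4 138.5] zmax 160
```

View pics/s2.png

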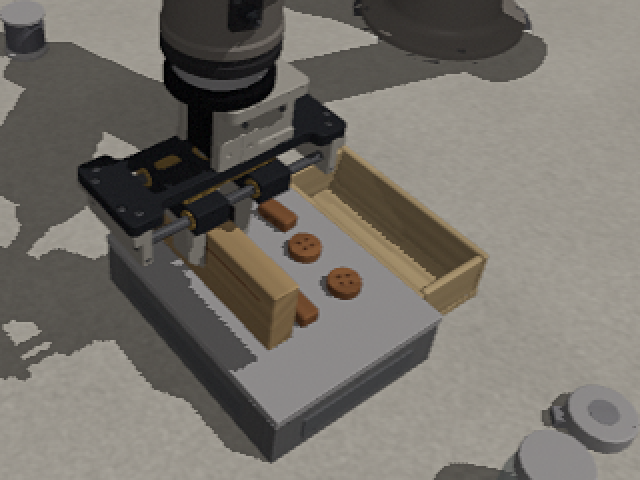

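The view shows the bar (crop 225–300, 230–340) parallel to the board, behind all the pieces, with the tray against the near edge. I'll lower it to just above the board surface.

Emit:
step_arm(targets=[0, 0, 0, 0.15, 0, 0, 0, 0, 0, 0, 0.3, 0, 0, 0, 0, 0, 0, 0.36, 0, 0, 0, 0, 0, 0, 0.36, 0, 0, 0, 0, 0, 0, 0.36, 0, 0, 0])

```text
time: 20.72
tool_pos: [627.2, 149.0, 82.3]
tcp_rot: [3.141, -0.0, 1.38]
contact_force: [-0.6, 0.6, -0.0]
grip_width: 23.8
finger_force: 30.0
```

Emit:
step_arm(targets=[0, 0, -0.05, 0.01, 0, 0, 0, 0, 0, -0.15, 0.015, 0, 0, 0, 0, 0, -0.25, 0.015, 0, 0, 0, 0, 0, -0.36, 0.015, 0, 0, 0, 0, 0, -0.47, 0.015, 0, 0, 0, 0, 0, -0.58, 0.015, 0, 0, 0, 0, 0, -0.69, 0.015, 0, 0, 0, 0, 0, -0.8, 0.015, 0, 0, 0, 0, 0, -0.9, 0.015, 0, 0, 0, 0, 0, -1, 0.015, 0, 0, 0, 0, 0, -1, 0.015, 0, 0, 0])

```text
time: 22.1
tool_pos: [527.7, 168.2, 80.4]
tcp_rot: [-3.141, 0.0, 1.38]
contact_force: [0.4, 0.4, -1.1]
grip_width: 23.8
finger_force: 30.0
```

```bash
python3 - <<'E'
from h import *
o=bot.get_obs(); print(o["tool_pos"].round(1),o["tcp_rot"].round(3),o["contact_force"].round(1))
p,d=bot.capture("scene"); q,_=bot.capture("side")
a=p[180:340,270:510].repeat(3,0).repeat(3,1)[:,:720]
cv2.imwrite("pics/s3.png",a); cv2.imwrite("pics/side3.png",q[190:280,220:370].repeat(4,0).repeat(4,1))
E
```

```text
[527.7 168.2  80.4] [-3.141  0.     1.38 ] [ 0.4  0.4 -1.1]
```

View pics/s3.png

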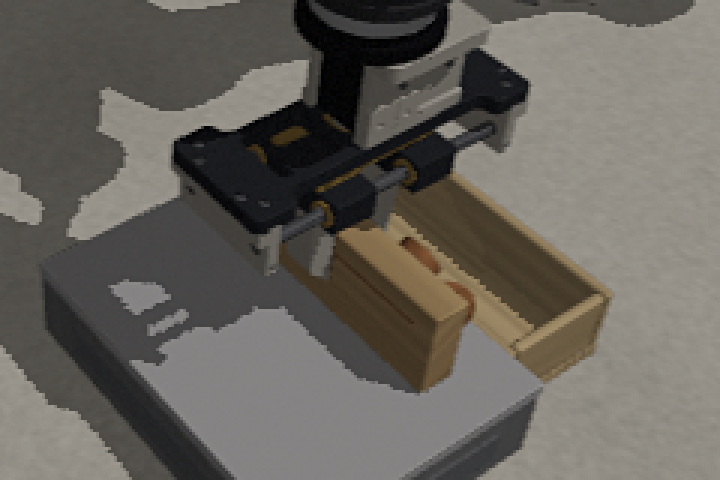

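The front pieces are going over the edge ahead of the bar (buttons at crop 420,255 and 460,300), and nothing is left behind it. I'll continue past the edge slowly.

Emit:
step_arm(targets=[0, 0, -0.06, 0, 0, 0, 0, 0, 0, -0.12, 0, 0, 0, 0, 0, 0, -0.18, 0, 0, 0, 0, 0, 0, -0.24, 0, 0, 0, 0, 0, 0, -0.3, 0, 0, 0, 0, 0, 0, -0.36, 0, 0, 0, 0, 0, 0, -0.42, 0, 0, 0, 0, 0, 0, -0.48, 0, 0, 0, 0, 0, 0, -0.54, 0, 0, 0, 0, 0, 0, -0.6, 0, 0, 0, 0, 0, 0, -0.66, 0, 0, 0, 0, 0, 0, -0.7, 0, 0, 0, 0, 0, 0, -0.7, 0, 0, 0, 0, 0, 0, -0.7, 0, 0, 0, 0])

```text
time: 23.95
tool_pos: [460.1, 181.3, 80.5]
tcp_rot: [3.141, -0.0, 1.38]
contact_force: [0.9, -0.4, -1.4]
grip_width: 23.6
finger_force: 30.0
```

Emit:
step_arm(targets=[0, 0, 0.1, -0.1, 0, 0, 0, 0, 0, 0.25, -0.2, 0, 0, 0, 0, 0, 0.5, -0.25, 0, 0, 0, 0, 0, 0.8, -0.25, 0, 0, 0, 0, 0, 1, -0.25, 0, 0, 0, 0, 0, 1, -0.25, 0, 0, 0])

```text
time: 24.7
tool_pos: [559.9, 161.7, 105.8]
tcp_rot: [3.14, -0.001, 1.379]
contact_force: [0.7, -0.0, -1.1]
grip_width: 23.6
finger_force: 30.0
```

```bash
python3 - <<'E'
from h import *
o=bot.get_obs(); print(o["tool_pos"].round(1),o["tcp_rot"].round(3),o["contact_force"].round(1))
p,d=bot.capture("scene"); o=bot.get_obs(); w,dw=bot.capture("wrist")
a=p[180:340,270:510].repeat(2,0).repeat(2,1); b=cv2.resize(w,(426,320)); 
cv2.imwrite("pics/m4.png",np.hstack([a,b])[:, :800] if a.shape[1]+426<=800 else cv2.resize(np.hstack([a,b]),(800,284)))
cv2.imwrite("pics/w4.png",w)
W=cloud("scene",d); z=W[...,2]; hsv=cv2.cvtColor(p,cv2.COLOR_BGR2HSV)
inr=(W[...,0]>330)&(W[...,0]<700)&(W[...,1]>0)&(W[...,1]<340)
print("tray"); blobs(W,inr&(z>47)&(z<58)&(hsv[...,1]>60))
red=(hsv[...,1]>140)&((hsv[...,0]<14))
print("pieces"); blobs(W,inr&red&(z<100),10)
V=wcloud(o,dw); hw=cv2.cvtColor(w,cv2.COLOR_BGR2HSV); zz=V[...,2]; print("wrist pieces")
blobs(V,(hw[...,1]>140)&(hw[...,0]<14)&(zz<90)&(V[...,0]<640),10)
E
```

```text
[559.9 161.7 105.8] [ 3.140e+00 -1.000e-03  1.379e+00] [ 0.7 -0.  -1.1]
tray
px [439. 267.] 738 rect c 434 198 size 167 90 ang 1.372 rad; mean [426.7 225.2  53. ] zmax 56
pieces
px [395. 254.] 80 rect c 444 141 size 36 12 ang 1.335 rad; mean [445.1 142.7  42.8] zmax 45
px [419. 272.] 108 rect c 434 192 size 34 26 ang 0.409 rad; mean [430.6 192.2  17.8] zmax 20
px [434. 287.] 47 rect c 452 237 size 29 20 ang 0.497 rad; mean [446.  236.   19.8] zmax 40
wrist pieces
px [139. 229.] 13 rect c 423 199 size 6 3 ang 0.090 rad; mean [422.9 198.6  17.8] zmax 19
```

View pics/m4.png

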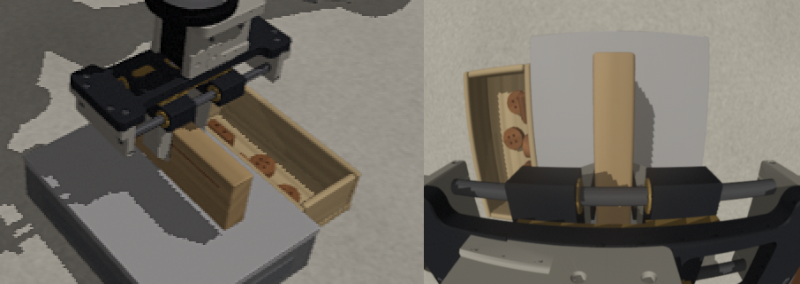

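The board around the bar is clear and pieces are visible inside the tray (left view: crop 220,130; 262,162; 290,195). I'll lay the bar down, release it, rise and then check all six.

Emit:
step_arm(targets=[0, 0, 0, 0.12, 0, 0, 0, 0, 0, 0, 0.22, 0, 0, 0, 0, 0, 0, 0.26, 0, 0, 0, 0, 0, 0, 0.265, 0, 0, 0, 0, 0, 0, 0.265, 0, 0, 0, 0.6, 0, 0, 0.265, 0, 0, 0, 0.6, 0, 0, 0.265, 0, 0, 0, 0.6, 0, 0, 0.265, 0, 0, 0, 0.6, 0, 0, 0.265, 0, 0, 0, 0.6, 0, 0, 0.265, 0, 0, 0, 0.6, 0, 0, 0.265, 0, 0, 0])

```text
time: 26.18
tool_pos: [558.1, 162.3, 78.9]
tcp_rot: [3.142, -0.0, 1.38]
contact_force: [0.7, 0.1, -0.4]
grip_width: 54.8
finger_force: 0.0
```

Emit:
step_arm(targets=[0.6, 0, 0, -0.15, 0, 0, 0, 0.6, 0, 0, -0.5, 0, 0, 0, 0.6, 0, 0, -1, 0, 0, 0, 0.6, 0, 0, -1, 0, 0, 0, 0.6, 0, 0, -1, 0, 0, 0])

```text
time: 26.8
tool_pos: [557.9, 162.3, 179.4]
tcp_rot: [3.141, -0.0, 1.38]
contact_force: [0.3, -0.0, -1.0]
grip_width: 55.0
finger_force: 0.0
```

Emit:
step_arm(targets=[0.6, -0.5, -0.9, -0.6, 0, 0, 0, 0.6, -0.5, -0.9, -0.6, 0, 0, 0, 0.6, -0.5, -0.9, -0.6, 0, 0, 0, 0.6, -0.5, -0.9, -0.6, 0, 0, 0])

```text
time: 27.3
tool_pos: [460.3, 130.3, 238.2]
tcp_rot: [-3.141, 0.0, 1.38]
contact_force: [-0.2, -0.1, -0.7]
grip_width: 55.1
finger_force: 0.0
```

```bash
python3 - <<'E'
from h import *
o=bot.get_obs(); print(o["tool_pos"].round(1),o["contact_force"].round(1),o["time"])
w,dw=bot.capture("wrist"); p,d=bot.capture("scene")
cv2.imwrite("pics/m5.png",cv2.resize(np.hstack([p[180:340,270:510].repeat(2,0).repeat(2,1),cv2.resize(w,(427,320))]),(800,282)))
W=cloud("scene",d); z=W[...,2]; hsv=cv2.cvtColor(p,cv2.COLOR_BGR2HSV)
inr=(W[...,0]>330)&(W[...,0]<700)&(W[...,1]>0)&(W[...,1]<340)
print("tray"); blobs(W,inr&(z>47)&(z<58)&(hsv[...,1]>60))
print("bar"); blobs(W,inr&(z>64)&(z<125)&(hsv[...,1]>60))
V=wcloud(o,dw); hw=cv2.cvtColor(w,cv2.COLOR_BGR2HSV); zz=V[...,2]; print("wrist pieces")
blobs(V,(hw[...,1]>140)&(hw[...,0]<14)&(zz<90),10)
print("wrist tray"); blobs(V,(zz>50)&(zz<58)&(hw[...,1]>60)&(V[...,0]<490),100)
E
```

```text
[460.3 130.3 238.2] [-0.2 -0.1 -0.7] 27.3
tray
px [426. 259.] 978 rect c 431 187 size 192 90 ang 1.401 rad; mean [424.2 194.8  53.1] zmax 56
bar
px [371. 273.] 2915 rect c 558 161 size 181 26 ang 1.376 rad; mean [566.9 172.  102.1] zmax 121
wrist pieces
px [634. 470.] 186 rect c 2006 -1852 size 19 310 ang 0.011 rad; mean [ 2005.5 -1849.7  -548.7] zmax -486
px [522. 472.] 525 rect c 691 -307 size 45 86 ang 1.053 rad; mean [ 686.4 -308.2   79.4] zmax 81
wrist tray
px [282. 161.] 4328 rect c 430 187 size 189 89 ang 1.383 rad; mean [431.5 187.9  54. ] zmax 56
```

View pics/m5.png

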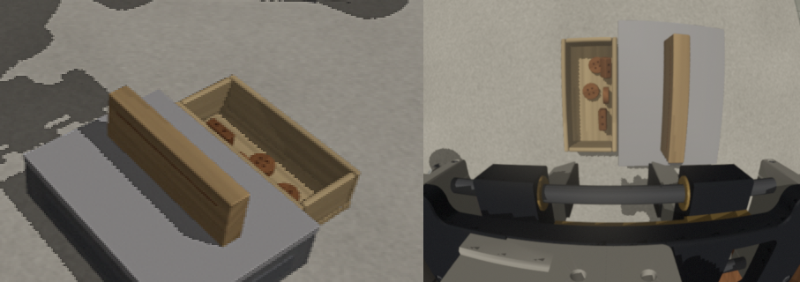

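All ten views are used. I'll count the pieces numerically and check that none is above the rim or on the floor.

```bash
python3 - <<'E'
from h import *
o=bot.get_obs(); w,dw=bot.capture("wrist"); V=wcloud(o,dw); h=cv2.cvtColor(w,cv2.COLOR_BGR2HSV); z=V[...,2]
inr=(V[...,0]>330)&(V[...,0]<720)&(V[...,1]>30)&(V[...,1]<340)
q=V-np.array([430.5,187,0]); c,s=np.cos(-.187),np.sin(-.187)
V=np.stack([c*q[...,0]+s*q[...,1],-s*q[...,0]+c*q[...,1],z],-1)  # tray frame
print("hsv wood",np.median(h[inr&(z<12)&(abs(V[...,0])<35)&(abs(V[...,1])<85)],0))
m=inr&(h[...,0]<13)&(h[...,1]>95)&(h[...,2]>25)
print("tray frame, colour"); blobs(V,m,10)
m2=inr&(abs(V[...,0])<34)&(abs(V[...,1])<84)&(z>13)
print("height in tray"); blobs(V,m2,10)
for t in(22,30): print("z>",t); blobs(V,m2&(z>t),8)
m3=inr&(z>5)&((V[...,0]<-52)|(abs(V[...,1])>102))&(V[...,0]<45); print("outside near"); blobs(V,m3,15)
E
```

```text
hsv wood [ 19.  85. 143.]
tray frame, colour
px [302. 101.] 18 rect c 19 60 size 5 10 ang 1.028 rad; mean [19.4 59.6 30. ] zmax 37
px [312. 114.] 185 rect c 28 46 size 15 32 ang 0.092 rad; mean [29.1 45.8 35.6] zmax 40
px [296. 105.] 24 rect c 12 56 size 6 5 ang 0.456 rad; mean [12.3 56.5 17.7] zmax 19
px [289. 108.] 11 rect c 5 54 size 3 4 ang 0.777 rad; mean [ 4.7 54.  17.9] zmax 19
px [299. 111.] 12 rect c 15 50 size 3 4 ang 0.312 rad; mean [15.1 50.4 17.5] zmax 19
px [294. 114.] 14 rect c 10 48 size 5 4 ang 0.485 rad; mean [ 9.7 47.9 18. ] zmax 19
px [311. 169.] 13 rect c 28 -8 size 5 7 ang 0.181 rad; mean [27.9 -8.3 35.7] zmax 37
px [304. 199.] 10 rect c 20 -37 size 3 3 ang 1.489 rad; mean [ 20.6 -36.9  43.9] zmax 45
px [305. 210.] 13 rect c 22 -48 size 3 6 ang 1.357 rad; mean [ 21.5 -47.6  43.6] zmax 45
px [505. 470.] 17 rect c 99 -75 size 3 12 ang 0.641 rad; mean [ 98.3 -74.3 332.1] zmax 334
height in tray
px [301. 113.] 1072 rect c 15 46 size 38 37 ang 1.563 rad; mean [17.9 48.1 26.4] zmax 39
px [284. 155.] 636 rect c -1 5 size 29 29 ang 0.281 rad; mean [-0.5  5.1 17.5] zmax 
[... 418 characters left out ...]
.569 rad; mean [26.6 -1.3 34.3] zmax 38
px [304. 204.] 517 rect c 21 -43 size 14 36 ang 0.011 rad; mean [ 21.2 -41.8  42.6] zmax 45
px [159. 375.] 42495 rect c -3 -34 size 47 70 ang 1.349 rad; mean [  3.5 -24.3 340.1] zmax 363
z> 30
px [310. 114.] 491 rect c 26 45 size 35 16 ang 1.569 rad; mean [27.2 46.1 35. ] zmax 40
px [310. 163.] 241 rect c 26 -2 size 26 9 ang 1.569 rad; mean [26.6 -1.9 35.2] zmax 38
px [304. 204.] 514 rect c 21 -43 size 14 36 ang 0.011 rad; mean [ 21.1 -41.9  42.7] zmax 45
px [159. 375.] 42495 rect c -3 -34 size 47 70 ang 1.349 rad; mean [  3.5 -24.3 340.1] zmax 363
outside near
px [ 13. 459.] 160 rect c -54 -59 size 21 4 ang 1.561 rad; mean [-53.3 -59.9 352.6] zmax 353
```

The tray holds a button with a toggle at y ≈ +48, two buttons at y ≈ 0, and the stacked toggles at y ≈ -43 with their top at 45 mm, below the rim. Nothing lies outside it. The tray and bar are where they should be, so I'm handing in.

```bash
python3 -c "
from plant import bot
print(bot.close_job())"
```

```text
the job is handed in; nothing more can be done
None
```

I handed the job in at about 27 s without seeing a verdict: the tray is flush against the board, the bar is released on the board and the bystanders were not touched; five pieces show in the tray, and I take the sixth to be the toggle hidden under another, since nothing lay outside.

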